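# Index the witness samples and lock the stage

### The job

The next sample to inspect is the gold-coated one, which sits one place away from the red pointer of the sample stage. With the clamps still slack, turn the sample table (the black bar on its hub is the handle) one click so that the gold sample stands at the pointer, then tighten the three clamp knobs clockwise, each right up to its stop, to lock the table there. Keep all six samples seated in their nests, and leave the blower, the screwdriver and the lens post as they are.

Things in the scene. Friction and masses are not known exactly. Their poses are not given: they have to be found in the camera images.
- stage: Indexing sample stage, fixed on the steel table: black plate 250 x 250 x 12 mm, origin at its centre on the table top, on the turntable's axis; x axis towards the red pointer at the rim. Aluminium disc 150 mm across, top 30 mm up, six nests 60 degrees apart, 50 mm from the axis. Three clamps 96 mm from the axis, at 90, 210 and 330 degrees counter-clockwise from the pointer.
- view_spot (a point): The viewing position: the point in line with the red pointer, 50 mm from the turntable's axis and 36 mm above the table (level with the samples' top faces). Fixed to the stage.
- turntable (a joint): Angle of the turntable, rad, 0 at the start, counter-clockwise positive seen from above, endless. It clicks into a detent every 60 degrees (1.047 rad): one click brings the neighbouring nest to the pointer. Let go within 20 degrees of a detent, clamps slack, it swings home. A hump takes about 0.3 N m. Tight clamps grip the disc's rim and hold it where it is.
- handle (a point): Centre of the black bar handle on the turntable's hub, on its axis, 65 mm above the table. Upright flat bar 48 mm long (point x axis), 13 mm thick, 22 mm high, 54 to 76 mm above the table; z up. Turns with the table. Below it: the 26 mm hub.
- wing_a (a point): Centre of the orange wing of the 90 degree clamp knob, 63 mm above the table. Wing: upright flat bar 42 mm long (point x axis), 12 mm thick, 22 mm high, 52 to 74 mm above the table; z up. Turns about the vertical through this point, at constant height. Below it: a 19 mm boss, then the steel strap (20 mm wide, top 40 mm above the table), lying radially over the disc's rim.
- wing_b (a point): Centre of the orange wing of the 210 degree clamp knob, 63 mm above the table. Wing: upright flat bar 42 mm long (point x axis), 12 mm thick, 22 mm high, 52 to 74 mm above the table; z up. Turns about the vertical through this point, at constant height. Below it: a 19 mm boss, then the steel strap (20 mm wide, top 40 mm above the table), lying radially over the disc's rim.
- wing_c (a point): Centre of the orange wing of the 330 degree clamp knob, 63 mm above the table. Wing: upright flat bar 42 mm long (point x axis), 12 mm thick, 22 mm high, 52 to 74 mm above the table; z up. Turns about the vertical through this point, at constant height. Below it: a 19 mm boss, then the steel strap (20 mm wide, top 40 mm above the table), lying radially over the disc's rim.
- knob_a (a joint): Angle of the 90 degree clamp knob, rad: 0 = fully slack, 1.45 = tight, at its hard stop; grows as the knob is turned clockwise seen from above. Starts between 0.05 and 0.5. Takes about 0.1 N m to turn, up to 0.2 N m near the stop; stays where it is left.
- knob_b (a joint): Angle of the 210 degree clamp knob, rad: 0 = fully slack, 1.45 = tight, at its hard stop; grows as the knob is turned clockwise seen from above. Starts between 0.05 and 0.5. Takes about 0.1 N m to turn, up to 0.2 N m near the stop; stays where it is left.
- knob_c (a joint): Angle of the 330 degree clamp knob, rad: 0 = fully slack, 1.45 = tight, at its hard stop; grows as the knob is turned clockwise seen from above. Starts between 0.05 and 0.5. Takes about 0.1 N m to turn, up to 0.2 N m near the stop; stays where it is left.
- sample_gold: Round flat sample, gold-coated; at the start it lies in the nest next to the pointer's, on the one side or the other (60 degrees either way), 25.4 mm across, 6 mm thick, 12 g. Loose, between four brass pins 4 mm high in one of the turntable's six nests. Origin: centre of its underside, 30 mm above the table when seated.
- sample_blue: Round flat sample, blue, 25.4 mm across, 6 mm thick, 12 g. Loose, between four brass pins 4 mm high in one of the turntable's six nests. Origin: centre of its underside, 30 mm above the table when seated.
- sample_silver: Round flat sample, silver mirror, 25.4 mm across, 6 mm thick, 12 g. Loose, between four brass pins 4 mm high in one of the turntable's six nests. Origin: centre of its underside, 30 mm above the table when seated.
- sample_green: Round flat sample, green, 25.4 mm across, 6 mm thick, 12 g. Loose, between four brass pins 4 mm high in one of the turntable's six nests. Origin: centre of its underside, 30 mm above the table when seated.
- sample_violet: Round flat sample, violet, 25.4 mm across, 6 mm thick, 12 g. Loose, between four brass pins 4 mm high in one of the turntable's six nests. Origin: centre of its underside, 30 mm above the table when seated.
- sample_grey: Round flat sample, dark grey silicon, 25.4 mm across, 6 mm thick, 12 g. Loose, between four brass pins 4 mm high in one of the turntable's six nests. Origin: centre of its underside, 30 mm above the table when seated.
- blower: Dark red rubber dust blower standing upright beside the stage, 54 mm across, 105 mm high with a thin nozzle on top; origin at the centre of its underside.
- driver: Screwdriver, 190 mm long, with a yellow handle, lying on the table beside the stage.
- lens_post: A lens 30 mm across on a steel post with a round foot 31 mm across, 88 mm high in all, standing beside the stage; origin at the centre of its underside.

How it is judged:
By the outcome, as a careful person would: the job done as asked, in the order asked, and still so for the second after the job is handed in, with the robot touching nothing.
It also fails if it takes over 72 s, if anything falls off the work surface, if the arm or the gripper's body presses on something with over 40 N, if the wrist force passes 120 N, or if a joint passes its speed limit or range.

### The arm

A 6-joint arm with a two-finger parallel gripper is mounted at the origin on the work surface. World frame = base frame: x ahead of the robot, y to its left, z up, the work surface at z = 0. Lengths are in m, angles in rad, forces in N, time in s.
With the tool pointing down it reaches from about 0.275 to 0.975 m from the base axis. Payload 8.4 kg.
Tool frame: the origin (TCP) lies between the finger pads; the fingertips stand 11 mm ahead of it and the grasp point (between the pads) lies 8 mm behind it; z points along the fingers, y is the line along which they close (so a half turn about z gives the same grasp; the last joint's range is limited). The gripper opens to 92 mm and grips with 3 to 60 N. Pads are 20 mm wide; open, the fingers measure 128 mm over their backs; the gripper's body (75 mm by 189 mm) begins 69 mm behind the grasp point.
Start: joints at [-1.34, 0.353, 1.633, -0, 1.155, -0.002], TCP at [0.144, -0.608, 0.226] pointing down, gripper open.
Joint ranges: [-2.63, 2.63], [-0.92, 2.1], [0.06, 2.66], [-1.3, 4.44], [0, 2.69], [-3.02, 3.02]. Speed limits (rad/s): [2.22, 2.22, 2.79, 3.14, 3.14, 3.14].

### API

Orientations are given as a rotation vector (axis times angle).
In Python, from rig import get_obs, read_camera, camera_params, finish_job gives the robot as it stands.
- The arm moves only by the tool apply_moves, never from a script. Its argument "commands" is a list of rows, each an object of numbers: "tx", "ty", "tz": the shift along the world's x, y, z in cm; "wx", "wy", "wz": the turn, a rotation vector about the world's x, y, z in rad. A call has 1 to 10 rows; each row shifts and turns the commanded pose from where the row before left it; what a row does not reach is not made up. A row lasts 1/10 s, in which the tool goes at most 50 mm and 8.59 degrees, less where a joint would pass 70% of its speed; a pose out of reach is approached as far as the arm can. A call is refused whole if a number of a shift passes 5 or a number of a turn 0.15, either way. A call with a gripper value outside its range is refused whole. "gripper" is the gripper command: -1 is fully open, 1 is shut, values between are in proportion, set as the call begins (left out, the last holds). The fingers move at their own pace and stop on an object; "grip_force" is the grip in N (left out, the last holds). Time passes only in rows, so rows that do not move let the fingers close. It gives the time, the measured TCP pose, the force, the opening and the grip force at its end, in the units of the state.
- get_obs(): the state, without advancing time (a new reading comes with each control period).
- read_camera(name): name is "scene" or "side" or "wrist"; returns the picture (384x512x3 uint8, red, green, blue); there is no depth.
- camera_params(name): a dict with "fx", "fy", "cx", "cy" (pixels), "R" (3x3) and "t" (3): a world point X has camera coordinates R X + t. Camera axes: x right, y down, z forward; pixel columns grow to the right and rows downward; lengths in m; the calibration is good to about 2 mm. A picture is of the moment at which its call begins: read the wrist's pose just before it. camera_params takes no time and is no camera call; for the wrist camera it gives the pose at the moment of the call.
- finish_job(): hands the job in; it is judged then, once.
The state is a dict: "t": time; "joint_positions": joint angles; "joint_vel": joint speeds; "joint_efforts": joint torques, N m; "eef_pos": TCP position; "eef_rot": TCP orientation; "contact_force": force on the tool from outside, world axes, zero at the start; "ft_torque": the same for the moment, N m; "grip_width": finger opening in m; "grasp_force": force on a finger pad.
Only numpy, scipy, OpenCV 4.12 (cv2) and the standard library are available. Lean on these libraries where they do the work, as an engineer would, in place of code of your own. Each camera call takes 0.05 s, during which the arm holds its last target. There are 200 camera calls.

## Working session

There is one attempt and no reset: what is moved stays moved. The work goes in short steps, Python scripts to look and compute and a tool call to move; the robot and the scene stay as the last step left them, time stands still between calls to the robot, and variables do not carry over. Pictures are saved under pics/ and viewed, at most 10 in all, crops included, and the job is handed in when it is done.

Besides the shell and the picture viewer there is one more tool, called after "Request:" by a JSON object that holds its "fn" and its "kwargs". apply_moves: Moves the arm, as the interface text tells. Its arguments: {"type":"object","properties":{"commands":{"type":"array"},"gripper":{"type":"number"},"grip_force":{"type":"number"}},"required":["commands"]}

```bash
ls; mkdir -p pics
python3 - <<'E'
from rig import *
import cv2,numpy as np
o=get_obs();print(o)
ims=[read_camera(n)[:,:,::-1] for n in("scene","side")]
for n,i in zip(("scene","side"),ims):
    cv2.imwrite(f"pics/{n}_raw.png",i);p=camera_params(n);print(n,p)
    cv2.imwrite(f"pics/{n}0.png",cv2.resize(i,(800,600)))
E
```

```text
pics
{'t': 0.0, 'joint_positions': array([-1.34040821e+00,  3.53635379e-01,  1.63411064e+00, -2.68815574e-05,
        1.15520271e+00, -2.41633257e-03]), 'joint_vel': array([ 0.00042033,  0.00051712,  0.00029534, -0.00211691, -0.00044614,
       -0.00134166]), 'joint_efforts': array([-1.50405744e-03, -5.93846726e+01, -3.34217584e+01,  6.93978136e-02,
        2.34966504e-02, -1.36066815e-04]), 'eef_pos': array([ 0.14406641, -0.60768621,  0.22488171]), 'eef_rot': array([-3.11899582e+00, -3.64723916e-01,  2.80527691e-04]), 'contact_force': array([-0.05441968, -0.27203757,  0.38229037]), 'ft_torque': array([-0.03436052, -0.03910027, -0.03430585]), 'grasp_force': 0.0, 'grip_width': 0.09175418160901049}
scene {'fx': 489.43145382377816, 'fy': 489.43145382377816, 'cx': 258.80613631565456, 'cy': 185.4770190402862, 'R': array([[-0.69854988,  0.71555899, -0.00184592],
       [ 0.56403581,  0.54903735, -0.61678327],
       [-0.44033133, -0.43189504, -0.78713086]]), 't': array([ 0.36318076, -0.31066845,  1.30123947])}
side {'fx': 480.54717920123784, 'fy': 480.54717920123784, 'cx': 261.07261025217974, 'cy': 194.4272498319355, 'R': array([[ 0.95912984, -0.28290271, -0.00600085],
       [-0.16130855, -0.52921751, -0.83301163],
       [ 0.2324855 ,  0.7999343 , -0.55322293]]), 't': array([-0.52294542,  0.17783477,  0.98230008])}
```

View pics/scene0.png

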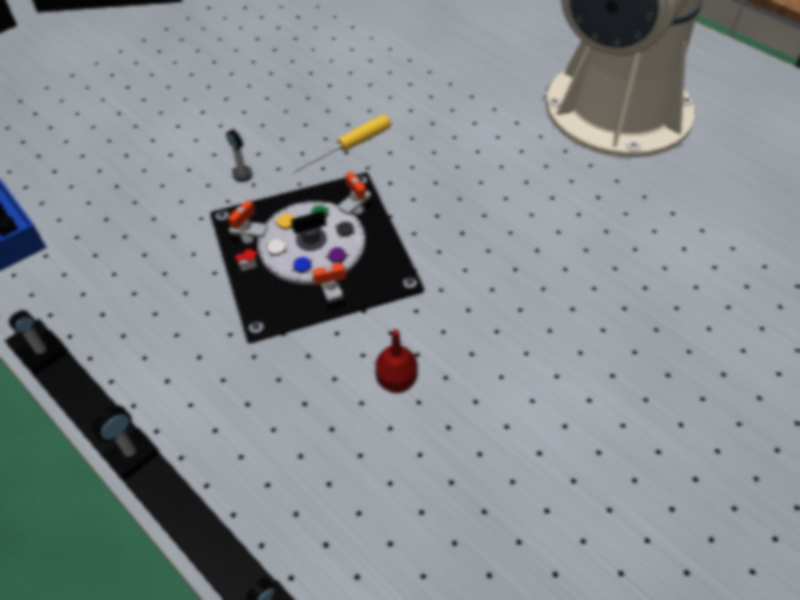

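View pics/side0.png

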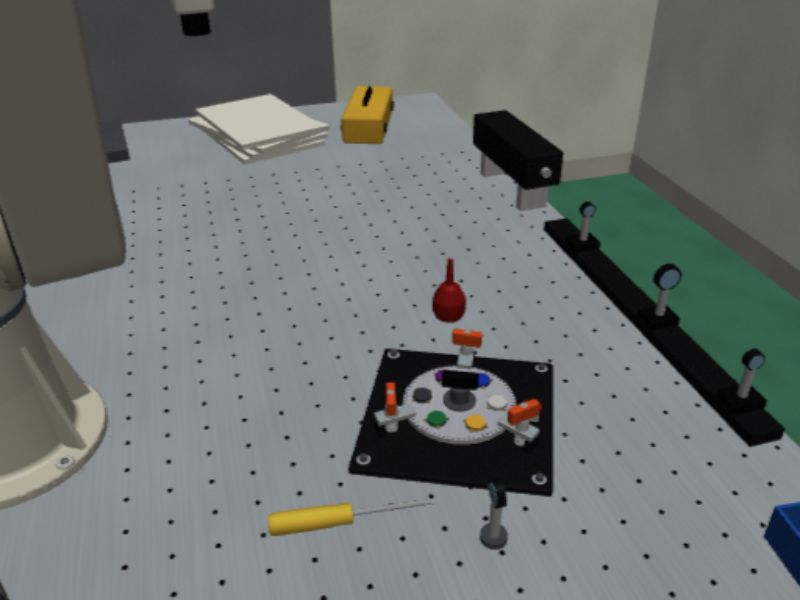

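The pointer (scene 245,258) is nearest the silver sample at (277,246). Gold is at (286,221), with the orange wings at (330,273), (356,185) and (242,215). Next I'll compute world positions from the colours.

```bash
cat > h.py <<'E'
import cv2,numpy as np
from rig import *
def ray(p,uv,z):
    uv=np.atleast_2d(uv).astype(float)
    d=np.c_[(uv[:,0]-p['cx'])/p['fx'],(uv[:,1]-p['cy'])/p['fy'],np.ones(len(uv))]@p['R']
    c=-p['R'].T@p['t']; return c+d*((z-c[2])/d[:,2])[:,None]
def hsv(i): return cv2.cvtColor(np.ascontiguousarray(i),cv2.COLOR_BGR2HSV)
def blobs(m,amin=8):
    n,l,s,c=cv2.connectedComponentsWithStats(m.astype(np.uint8))
    return [(s[k,4],c[k],l==k) for k in range(1,n) if s[k,4]>=amin]
COL=dict(gold=(18,32,150,80),green=(50,80,100,40),blue=(110,130,140,60),violet=(135,160,90,40),orange=(3,16,170,120),red=(0,2,180,100))
def mask(H,c):
    a,b,s,v=COL[c]; return (H[...,0]>=a)&(H[...,0]<=b)&(H[...,1]>=s)&(H[...,2]>=v)
E
python3 - <<'E'
from h import *
for n in("scene","side"):
    p=camera_params(n);H=hsv(cv2.imread(f"pics/{n}_raw.png"))
    for c in COL:
        z=.063 if c=='orange' else .036
        for a,uv,_ in blobs(mask(H,c)):
            w=ray(p,uv,z)[0]
            if w[1]<.2 and .2<w[0]: print(n,c,a,uv.round(1),w[:2].round(4))
E
```

```text
scene gold 254 [233.4  84. ] [ 0.3718 -0.2322]
scene gold 60 [182.4 141.4] [ 0.5854 -0.174 ]
scene green 34 [204.2 134.1] [ 0.5366 -0.1558]
scene green 9767 [ 42.  332.4] [ 1.0335 -0.0068]
scene blue 742 [ 10.2 148.3] [ 0.8635 -0.43  ]
scene blue 75 [192.9 168.9] [ 0.6216 -0.0964]
scene violet 71 [215.4 162.6] [ 0.5764 -0.0752]
scene orange 56 [227.5 117.1] [ 0.4805 -0.1365]
scene orange 63 [152.6 135.6] [ 0.6335 -0.2118]
scene orange 77 [210.5 172.8] [ 0.6163 -0.0434]
scene red 64 [157.3 162.9] [ 0.6638 -0.1642]
scene red 141 [251.7 229.8] [0.6432 0.1014]
side gold 95 [304.  270.2] [ 0.5806 -0.1813]
side gold 726 [197.9 331.6] [ 0.3517 -0.2732]
side green 9786 [445.9 181.7] [1.0426 0.0228]
side green 92 [279.  267.4] [ 0.5359 -0.1592]
side blue 54 [308.8 242.7] [ 0.6208 -0.1042]
side blue 182 [506.1 329.8] [ 0.8595 -0.4218]
side violet 25 [280.8 240.1] [ 0.5665 -0.0784]
side orange 52 [298.7 213. ] [ 0.6236 -0.0312]
side orange 26 [249.7 246.7] [ 0.4886 -0.1117]
side orange 33 [250.1 255.3] [ 0.4824 -0.1376]
side orange 80 [335.1 260.3] [ 0.6371 -0.1996]
side red 52 [288.4 184.4] [0.6553 0.1276]
```

Request:
{"fn": "apply_moves", "kwargs": {"commands": [{"tx":3.3,"ty":3.7,"tz":0.5},{"tx":3.3,"ty":3.7,"tz":0.5},{"tx":3.3,"ty":3.7,"tz":0.5},{"tx":3.3,"ty":3.7,"tz":0.5},{"tx":3.3,"ty":3.7,"tz":0.5},{"tx":3.3,"ty":3.7,"tz":0.5},{"tx":3.3,"ty":3.7,"tz":0.5},{"tx":3.3,"ty":3.7,"tz":0.5},{"tx":3.3,"ty":3.7},{"tx":3.3,"ty":3.7}]}}

```text
$.commands[0]: bad value
```

Request:
{"fn": "apply_moves", "kwargs": {"commands": [{"tx":3.3,"ty":3.7},{"tx":3.3,"ty":3.7},{"tx":3.3,"ty":3.7},{},{},{}]}}

```text
$.commands[0]: bad value
```

Run:
```python
from h import *
o=get_obs();print(o['eef_pos'],o['eef_rot'],o['joint_positions'].round(2))
p=camera_params("wrist");i=read_camera("wrist")[:,:,::-1];cv2.imwrite("pics/w1_raw.png",i);cv2.imwrite("pics/w1.png",cv2.resize(i,(800,600)))
import pickle;pickle.dump(p,open("w1.pkl","wb"));print(-p['R'].T@p['t'],p['R'],p['fx'])
```

```text
[ 0.14407823 -0.60770986  0.22493394] [-3.11909023e+00 -3.64627873e-01  2.06041618e-04] [-1.34  0.35  1.63  0.    1.16 -0.  ]
[ 0.21584907 -0.59196542  0.38398165] [[ 0.23197321 -0.9727213  -0.00130751]
 [-0.93823274 -0.22410278  0.26362336]
 [-0.25672507 -0.05992681 -0.96462481]] 328.3490082511659
```

View pics/w1.png

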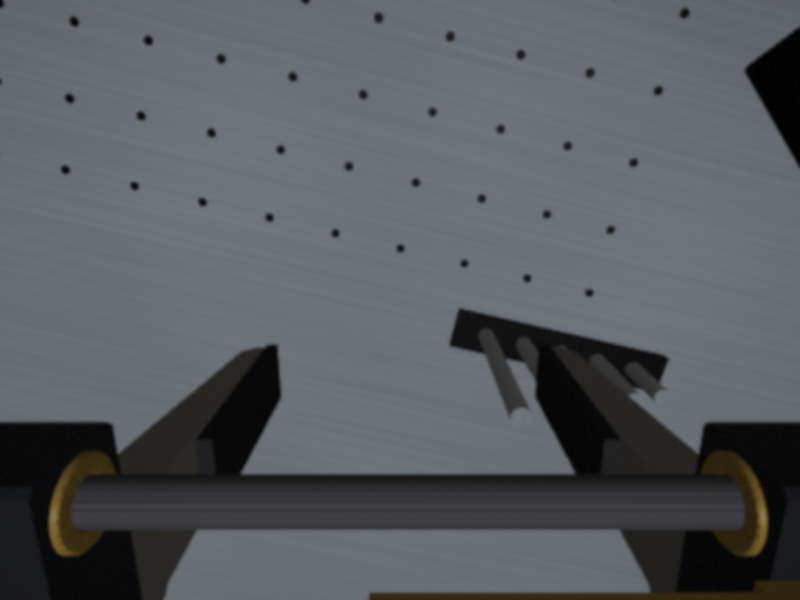

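The wrist camera sits about 7 cm ahead of the TCP. The fingers fill the lower half of the image, so the stage should be 5 cm ahead of the TCP. The move rows probably need all six keys.

Request:
{"fn": "apply_moves", "kwargs": {"commands": [{"tx":3.1,"ty":3.9,"tz":0.7,"wx":0,"wy":0,"wz":0},{"tx":3.1,"ty":3.9,"tz":0.7,"wx":0,"wy":0,"wz":0},{"tx":3.1,"ty":3.9,"tz":0.7,"wx":0,"wy":0,"wz":0},{"tx":3.1,"ty":3.9,"tz":0.7,"wx":0,"wy":0,"wz":0},{"tx":3.1,"ty":3.9,"tz":0.7,"wx":0,"wy":0,"wz":0},{"tx":3.1,"ty":3.9,"tz":0.7,"wx":0,"wy":0,"wz":0}]}}

```text
t: 0.75
eef_pos: [0.3298, -0.3738, 0.2675]
eef_rot: [-3.12, -0.364, -0.0]
contact_force: [1.4, -0.5, 0.1]
grip_width: 0.0919
grasp_force: 0.0
```

Request:
{"fn": "apply_moves", "kwargs": {"commands": [{"tx":3.1,"ty":3.9,"tz":0.7,"wx":0,"wy":0,"wz":0},{"tx":3.1,"ty":3.9,"tz":0.7,"wx":0,"wy":0,"wz":0},{"tx":3.1,"ty":3.9,"tz":0.7,"wx":0,"wy":0,"wz":0},{"tx":3.1,"ty":3.9,"tz":0,"wx":0,"wy":0,"wz":0},{"tx":3.1,"ty":3.9,"tz":0,"wx":0,"wy":0,"wz":0},{"tx":3.1,"ty":3.9,"tz":0,"wx":0,"wy":0,"wz":0},{"tx":0,"ty":0,"tz":0,"wx":0,"wy":0,"wz":0},{"tx":0,"ty":0,"tz":0,"wx":0,"wy":0,"wz":0}]}}

```text
t: 1.55
eef_pos: [0.5146, -0.1413, 0.2878]
eef_rot: [-3.12, -0.369, 0.002]
contact_force: [-0.1, -0.6, 0.6]
grip_width: 0.0917
grasp_force: 0.0
```

Run:
```python
from h import *
o=get_obs();print(o['eef_pos'],o['eef_rot'],o['joint_positions'].round(2))
p=camera_params("wrist");i=read_camera("wrist")[:,:,::-1];cv2.imwrite("pics/w2_raw.png",i);cv2.imwrite("pics/w2.png",cv2.resize(i,(800,600)))
import pickle;pickle.dump(p,open("w2.pkl","wb"))
```

```text
[ 0.51462388 -0.14132663  0.28777408] [-3.11976005e+00 -3.69187161e-01  1.53091177e-03] [-0.27  0.15  1.76 -0.    1.23  1.06]
```

View pics/w2.png

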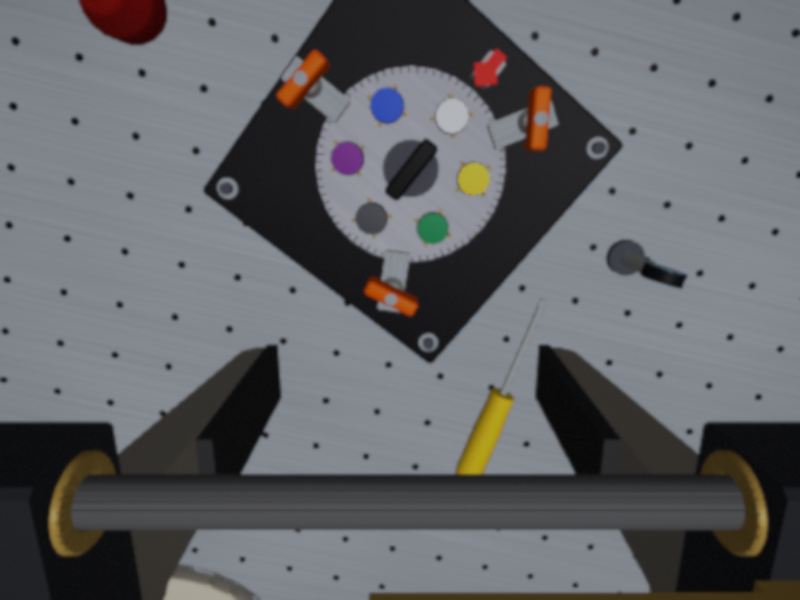

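The wrist picture shows the handle at (411,168) along the pointer line. Silver (452,115) is at the pointer and gold (474,179) is 60° clockwise of it, so the table turns counter-clockwise. The wings are at (303,78) for a, (391,297) for b and (540,118) for c.

```bash
cat > meas.py <<'E'
from h import *
import sys,pickle
def measure(im,p,verbose=1):
    H=hsv(im);out={}
    S={}
    for c in('gold','green','blue','violet'):
        b=[x for x in blobs(mask(H,c),60) if x[1][1]<195]
        b=[x for x in b if np.hypot(*(ray(p,x[1],.036)[0][:2]-[.579,-.127]))<.075]
        if b: S[c]=ray(p,max(b,key=lambda x:x[0])[1],.036)[0][:2]
    W=[]
    for a,uv,m in blobs(mask(H,'orange'),40):
        if uv[1]>230: continue
        ys,xs=np.nonzero(m); P=ray(p,np.c_[xs,ys],.068)[:,:2]
        r=cv2.minAreaRect((P*1000).astype(np.float32)); c,v=np.linalg.eigh(np.cov(P.T)); d=v[:,1]
        W.append((P.mean(0),np.degrees(np.arctan2(d[1],d[0]))%180,np.round(r[1],1)))
    return S,W,H
E
python3 - <<'E'
from meas import *
p=pickle.load(open("w2.pkl","rb"));im=cv2.imread("pics/w2_raw.png")
S,W,H=measure(im,p)
for k in S: print(k,S[k].round(4))
print('centre',((S['gold']+S['violet'])/2).round(4),((S['green']+S['blue'])/2).round(4))
C=np.mean(list(S.values()),0)
for k in S: d=S[k]-C;print(k,np.degrees(np.arctan2(d[1],d[0])).round(1),np.hypot(*d).round(4))
for w in W: d=w[0]-C;print('wing',w[0].round(4),w[1].round(1),w[2],'polar',np.degrees(np.arctan2(d[1],d[0])).round(1),np.hypot(*d).round(4))
# handle: dark pixels near hub
m=(H[...,2]<30);
for a,uv,mm in blobs(m,40):
    if 200<uv[0]<320 and 70<uv[1]<150:
        ys,xs=np.nonzero(mm);P=ray(p,np.c_[xs,ys],.07)[:,:2];c,v=np.linalg.eigh(np.cov(P.T));d=v[:,1]
        print('handle',a,P.mean(0).round(4),np.degrees(np.arctan2(d[1],d[0]))%180)
E
```

```text
gold [ 0.5819 -0.1784]
green [ 0.537  -0.1573]
blue [ 0.6186 -0.101 ]
violet [ 0.5739 -0.0796]
centre [ 0.5779 -0.129 ] [ 0.5778 -0.1292]
gold -85.3 0.0495
green -145.4 0.0497
blue 34.6 0.0495
violet 94.5 0.0496
wing [ 0.63   -0.0482] 161.1 [11.6 18.5] polar 57.2 0.0962
wing [ 0.6086 -0.0357] 136.8 [11.6 20.3] polar 71.8 0.0983
wing [ 0.6452 -0.2061] 1.8 [18.6 11.3] polar -48.8 0.1023
wing [ 0.6207 -0.2114] 20.7 [17.8 11.4] polar -62.5 0.0928
wing [ 0.4817 -0.1369] 76.3 [41.5 11.7] polar -175.4 0.0965
handle 264 [ 0.5727 -0.1269] 153.8309106670585
```

Request:
{"fn": "apply_moves", "kwargs": {"commands": [{"tx":1.26,"ty":0.24,"tz":-3.3,"wx":0,"wy":0,"wz":-0.135},{"tx":1.26,"ty":0.24,"tz":-3.3,"wx":0,"wy":0,"wz":-0.135},{"tx":1.26,"ty":0.24,"tz":-3.3,"wx":0,"wy":0,"wz":-0.135},{"tx":1.26,"ty":0.24,"tz":-3.3,"wx":0,"wy":0,"wz":-0.135},{"tx":1.26,"ty":0.24,"tz":-3.3,"wx":0,"wy":0,"wz":-0.135},{"tx":0,"ty":0,"tz":0,"wx":0,"wy":0,"wz":0},{"tx":0,"ty":0,"tz":0,"wx":0,"wy":0,"wz":0},{"tx":0,"ty":0,"tz":0,"wx":0,"wy":0,"wz":0}], "gripper": -0.1, "grip_force": 20}}

```text
t: 2.4
eef_pos: [0.5776, -0.1314, 0.125]
eef_rot: [3.066, -0.686, 0.003]
contact_force: [0.2, 0.3, 1.0]
grip_width: 0.0507
grasp_force: 0.0
```

Run:
```python
from h import *
o=get_obs();r=cv2.Rodrigues(o['eef_rot'])[0];print(o['eef_pos'],np.degrees(np.arctan2(r[1,0],r[0,0])),r[:,2],o['grip_width'])
```

```text
[ 0.57760491 -0.13138256  0.12495407] -25.238330226126763 [ 1.75383457e-03 -5.69464301e-04 -9.99998300e-01] 0.05068238036436439
```

Request:
{"fn": "apply_moves", "kwargs": {"commands": [{"tx":0,"ty":0.2,"tz":-2,"wx":0,"wy":0,"wz":0},{"tx":0,"ty":0,"tz":-2,"wx":0,"wy":0,"wz":0},{"tx":0,"ty":0,"tz":-1.5,"wx":0,"wy":0,"wz":0},{"tx":0,"ty":0,"tz":-1.3,"wx":0,"wy":0,"wz":0},{"tx":0,"ty":0,"tz":0,"wx":0,"wy":0,"wz":0},{"tx":0,"ty":0,"tz":0,"wx":0,"wy":0,"wz":0}]}}

```text
t: 3.0
eef_pos: [0.5777, -0.1284, 0.0556]
eef_rot: [3.065, -0.689, 0.0]
contact_force: [1.0, -0.5, 0.2]
grip_width: 0.0509
grasp_force: 0.0
```

Request:
{"fn": "apply_moves", "kwargs": {"commands": [{"tx":0,"ty":0,"tz":0,"wx":0,"wy":0,"wz":0},{"tx":0,"ty":0,"tz":0,"wx":0,"wy":0,"wz":0},{"tx":0,"ty":0,"tz":0,"wx":0,"wy":0,"wz":0},{"tx":0,"ty":0,"tz":0,"wx":0,"wy":0,"wz":0},{"tx":0,"ty":0,"tz":0,"wx":0,"wy":0,"wz":0}], "gripper": 1, "grip_force": 40}}

```text
t: 3.5
eef_pos: [0.578, -0.128, 0.0557]
eef_rot: [-3.064, 0.689, -0.001]
contact_force: [1.7, 3.8, 3.2]
grip_width: 0.0245
grasp_force: 40.0
```

The opening stopped at 24.5 mm, so the tips are on the 26 mm hub below the bar. I'll release, rise 11 mm and regrip.

Request:
{"fn": "apply_moves", "kwargs": {"commands": [{"tx":0,"ty":0,"tz":0,"wx":0,"wy":0,"wz":0},{"tx":0,"ty":0,"tz":0,"wx":0,"wy":0,"wz":0},{"tx":0,"ty":-0.05,"tz":0.6,"wx":0,"wy":0,"wz":0},{"tx":0,"ty":0,"tz":0.6,"wx":0,"wy":0,"wz":0},{"tx":0,"ty":0,"tz":0,"wx":0,"wy":0,"wz":0},{"tx":0,"ty":0,"tz":0,"wx":0,"wy":0,"wz":0}], "gripper": -0.1}}

```text
t: 4.1
eef_pos: [0.5777, -0.1289, 0.0676]
eef_rot: [3.065, -0.689, 0.001]
contact_force: [0.5, -0.1, -0.2]
grip_width: 0.0504
grasp_force: 0.0
```

Request:
{"fn": "apply_moves", "kwargs": {"commands": [{"tx":0,"ty":0,"tz":0,"wx":0,"wy":0,"wz":0},{"tx":0,"ty":0,"tz":0,"wx":0,"wy":0,"wz":0},{"tx":0,"ty":0,"tz":0,"wx":0,"wy":0,"wz":0},{"tx":0,"ty":0,"tz":0,"wx":0,"wy":0,"wz":0},{"tx":0,"ty":0,"tz":0,"wx":0,"wy":0,"wz":0},{"tx":0,"ty":0,"tz":0,"wx":0,"wy":0,"wz":0}], "gripper": 1, "grip_force": 40}}

```text
t: 4.7
eef_pos: [0.5779, -0.1279, 0.0671]
eef_rot: [-3.064, 0.689, -0.0]
contact_force: [2.1, 5.3, -0.2]
grip_width: 0.0127
grasp_force: 40.0
```

Request:
{"fn": "apply_moves", "kwargs": {"commands": [{"tx":0,"ty":0,"tz":0,"wx":0,"wy":0,"wz":0.07},{"tx":0,"ty":0,"tz":0,"wx":0,"wy":0,"wz":0.07},{"tx":0,"ty":0,"tz":0,"wx":0,"wy":0,"wz":0.07},{"tx":0,"ty":0,"tz":0,"wx":0,"wy":0,"wz":0.07},{"tx":0,"ty":0,"tz":0,"wx":0,"wy":0,"wz":0.07},{"tx":0,"ty":0,"tz":0,"wx":0,"wy":0,"wz":0.07},{"tx":0,"ty":0,"tz":0,"wx":0,"wy":0,"wz":0.07},{"tx":0,"ty":0,"tz":0,"wx":0,"wy":0,"wz":0.07}]}}

```text
t: 5.5
eef_pos: [0.5778, -0.1282, 0.0671]
eef_rot: [-3.135, -0.189, -0.001]
contact_force: [1.7, 3.4, -2.1]
grip_width: 0.0126
grasp_force: 40.0
```

Request:
{"fn": "apply_moves", "kwargs": {"commands": [{"tx":0,"ty":0,"tz":0,"wx":0,"wy":0,"wz":0.07},{"tx":0,"ty":0,"tz":0,"wx":0,"wy":0,"wz":0.07},{"tx":0,"ty":0,"tz":0,"wx":0,"wy":0,"wz":0.07},{"tx":0,"ty":0,"tz":0,"wx":0,"wy":0,"wz":0.07},{"tx":0,"ty":0,"tz":0,"wx":0,"wy":0,"wz":0.07},{"tx":0,"ty":0,"tz":0,"wx":0,"wy":0,"wz":0.07},{"tx":0,"ty":0,"tz":0,"wx":0,"wy":0,"wz":0.06},{"tx":0,"ty":0,"tz":0,"wx":0,"wy":0,"wz":0.0},{"tx":0,"ty":0,"tz":0,"wx":0,"wy":0,"wz":0.0},{"tx":0,"ty":0,"tz":0,"wx":0,"wy":0,"wz":0.0}]}}

```text
t: 6.5
eef_pos: [0.5779, -0.1284, 0.0671]
eef_rot: [-3.003, -0.922, -0.001]
contact_force: [3.2, 5.0, -3.8]
grip_width: 0.0129
grasp_force: 40.0
```

Run:
```python
from h import *
o=get_obs();r=cv2.Rodrigues(o['eef_rot'])[0];print(o['eef_pos'],np.degrees(np.arctan2(r[1,0],r[0,0])),o['grip_width'],o['ft_torque'],o['contact_force'],o['joint_positions'])
```

```text
[ 0.57787557 -0.12840721  0.06709762] 34.13899943078384 0.012927520679160668 [ 0.73029606 -0.62506346  0.00483024] [ 3.24360078  5.04194648 -3.75910014] [-2.21581661e-01  4.93223311e-01  1.82495300e+00  9.14613017e-04
  8.22845577e-01  7.52754832e-01]
```

Request:
{"fn": "apply_moves", "kwargs": {"commands": [{"tx":0,"ty":0,"tz":0,"wx":0,"wy":0,"wz":0},{"tx":0,"ty":0,"tz":0,"wx":0,"wy":0,"wz":0},{"tx":0,"ty":0,"tz":0,"wx":0,"wy":0,"wz":0},{"tx":0,"ty":0,"tz":2,"wx":0,"wy":0,"wz":0},{"tx":0,"ty":0,"tz":4,"wx":0,"wy":0,"wz":0}], "gripper": -0.1}}

```text
t: 7.0
eef_pos: [0.5751, -0.1285, 0.1252]
eef_rot: [-3.0, -0.923, 0.008]
contact_force: [0.8, -0.6, 0.3]
grip_width: 0.0499
grasp_force: 0.0
```

Request:
{"fn": "apply_moves", "kwargs": {"commands": [{"tx":1.8,"ty":-2.6,"tz":0,"wx":0,"wy":0,"wz":-0.13},{"tx":1.8,"ty":-2.6,"tz":0,"wx":0,"wy":0,"wz":-0.13},{"tx":1.9,"ty":-2.7,"tz":0,"wx":0,"wy":0,"wz":-0.12},{"tx":0,"ty":0,"tz":0,"wx":0,"wy":0,"wz":0},{"tx":0,"ty":0,"tz":0,"wx":0,"wy":0,"wz":0},{"tx":0,"ty":0,"tz":0,"wx":0,"wy":0,"wz":0}]}}

```text
t: 7.6
eef_pos: [0.6315, -0.2071, 0.1268]
eef_rot: [-3.122, -0.344, 0.002]
contact_force: [-1.1, -0.8, -0.2]
grip_width: 0.0505
grasp_force: 0.0
```

```bash
cat > st.py <<'E'
from h import *
o=get_obs();r=cv2.Rodrigues(o['eef_rot'])[0];print(o['t'],o['eef_pos'].round(4),'yaw',np.degrees(np.arctan2(r[1,0],r[0,0])).round(2),o['grip_width'].round(4),o['ft_torque'].round(2),o['contact_force'].round(1))
E
python3 st.py; python3 -c "
from h import *
cv2.imwrite('pics/scene1.png',read_camera('scene')[100:200,130:250,::-1]);cv2.imwrite('pics/side1.png',cv2.resize(read_camera('side')[190:330,210:370,::-1],None,fx=4,fy=4))"
```

```text
Traceback (most recent call last):
  File "st.py", line 2, in <module>
    o=get_obs();r=cv2.Rodrigues(o['eef_rot'])[0];print(o['t'],o['eef_pos'].round(4),'yaw',np.degrees(np.arctan2(r[1,0],r[0,0])).round(2),o['grip_width'].round(4),o['ft_torque'].round(2),o['contact_force'].round(1))
                                                                                                                                         ^^^^^^^^^^^^^^^^^^^^^
AttributeError: 'float' object has no attribute 'round'
```

View pics/side1.png

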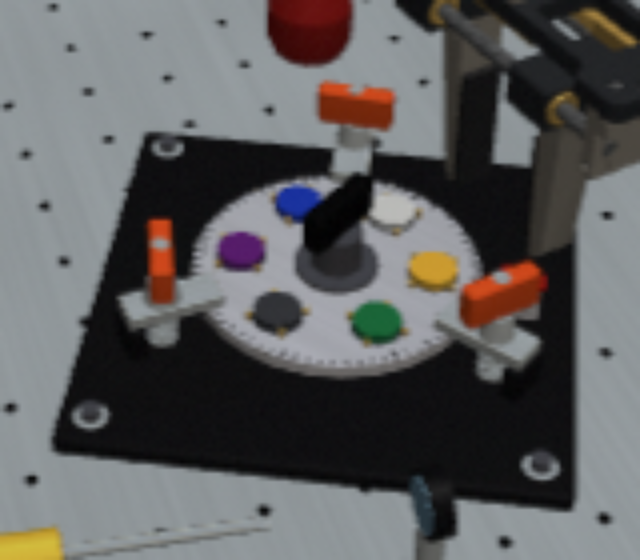

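The table has clicked over: in the side crop, gold (435,270) now stands in line with the pointer beside wing c. All the samples are seated. Next is wing c.

Request:
{"fn": "apply_moves", "kwargs": {"commands": [{"tx":0.1,"ty":0,"tz":-2,"wx":0,"wy":0,"wz":0},{"tx":0,"ty":0,"tz":-2,"wx":0,"wy":0,"wz":0},{"tx":0,"ty":0,"tz":-2,"wx":0,"wy":0,"wz":0},{"tx":0,"ty":0,"tz":0,"wx":0,"wy":0,"wz":0},{"tx":0,"ty":0,"tz":0,"wx":0,"wy":0,"wz":0}]}}

```text
t: 8.2
eef_pos: [0.6332, -0.2073, 0.0674]
eef_rot: [-3.123, -0.343, 0.001]
contact_force: [-0.3, 1.0, 1.1]
grip_width: 0.0506
grasp_force: 0.0
```

Request:
{"fn": "apply_moves", "kwargs": {"commands": [{"tx":0,"ty":0,"tz":0,"wx":0,"wy":0,"wz":0},{"tx":0,"ty":0,"tz":0,"wx":0,"wy":0,"wz":0},{"tx":0,"ty":0,"tz":0,"wx":0,"wy":0,"wz":0},{"tx":0,"ty":0,"tz":0,"wx":0,"wy":0,"wz":0},{"tx":0,"ty":0,"tz":0,"wx":0,"wy":0,"wz":0},{"tx":0,"ty":0,"tz":0,"wx":0,"wy":0,"wz":0}], "gripper": 1, "grip_force": 40}}

```text
t: 8.8
eef_pos: [0.6334, -0.2071, 0.0675]
eef_rot: [-3.122, -0.341, 0.0]
contact_force: [-1.3, 3.9, 4.5]
grip_width: 0.0113
grasp_force: 40.0
```

```bash
sed -i "s/o\['grip_width'\].round(4)/round(o['grip_width'],4)/" st.py; python3 st.py
```

```text
8.8 [ 0.6334 -0.2071  0.0675] yaw 12.45 0.0113 [ 0.89  0.15 -0.06] [-1.3  3.9  4.5]
```

Request:
{"fn": "apply_moves", "kwargs": {"commands": [{"tx":0,"ty":0,"tz":0,"wx":0,"wy":0,"wz":-0.1},{"tx":0,"ty":0,"tz":0,"wx":0,"wy":0,"wz":-0.1},{"tx":0,"ty":0,"tz":0,"wx":0,"wy":0,"wz":-0.1},{"tx":0,"ty":0,"tz":0,"wx":0,"wy":0,"wz":-0.1},{"tx":0,"ty":0,"tz":0,"wx":0,"wy":0,"wz":-0.1},{"tx":0,"ty":0,"tz":0,"wx":0,"wy":0,"wz":-0.1},{"tx":0,"ty":0,"tz":0,"wx":0,"wy":0,"wz":-0.1},{"tx":0,"ty":0,"tz":0,"wx":0,"wy":0,"wz":-0.1},{"tx":0,"ty":0,"tz":0,"wx":0,"wy":0,"wz":-0.1},{"tx":0,"ty":0,"tz":0,"wx":0,"wy":0,"wz":-0.1}]}}

```text
t: 9.8
eef_pos: [0.6332, -0.2076, 0.0675]
eef_rot: [-2.902, 1.203, 0.001]
contact_force: [-2.1, 1.9, 4.9]
grip_width: 0.0117
grasp_force: 40.0
```

```bash
python3 st.py
```

```text
9.8 [ 0.6332 -0.2076  0.0675] yaw -45.04 0.0117 [0.44 0.44 0.17] [-2.1  1.9  4.9]
```

Request:
{"fn": "apply_moves", "kwargs": {"commands": [{"tx":0,"ty":0,"tz":0,"wx":0,"wy":0,"wz":-0.03},{"tx":0,"ty":0,"tz":0,"wx":0,"wy":0,"wz":-0.03},{"tx":0,"ty":0,"tz":0,"wx":0,"wy":0,"wz":-0.03},{"tx":0,"ty":0,"tz":0,"wx":0,"wy":0,"wz":0},{"tx":0,"ty":0,"tz":0,"wx":0,"wy":0,"wz":0}]}}

```text
t: 10.3
eef_pos: [0.6332, -0.2076, 0.0675]
eef_rot: [2.848, -1.325, -0.001]
contact_force: [-2.1, 3.1, 5.7]
grip_width: 0.0115
grasp_force: 40.1
```

```bash
python3 st.py
```

```text
10.3 [ 0.6332 -0.2076  0.0675] yaw -49.88 0.0115 [0.53 0.47 0.48] [-2.1  3.1  5.7]
```

Request:
{"fn": "apply_moves", "kwargs": {"commands": [{"tx":0,"ty":0,"tz":0,"wx":0,"wy":0,"wz":-0.03},{"tx":0,"ty":0,"tz":0,"wx":0,"wy":0,"wz":-0.03},{"tx":0,"ty":0,"tz":0,"wx":0,"wy":0,"wz":-0.02},{"tx":0,"ty":0,"tz":0,"wx":0,"wy":0,"wz":0},{"tx":0,"ty":0,"tz":0,"wx":0,"wy":0,"wz":0}]}}

```text
t: 10.8
eef_pos: [0.6333, -0.2077, 0.0675]
eef_rot: [2.794, -1.436, -0.001]
contact_force: [-2.1, 2.2, 5.8]
grip_width: 0.0122
grasp_force: 42.2
```

```bash
python3 st.py
```

```text
10.8 [ 0.6333 -0.2077  0.0675] yaw -54.41 0.0122 [0.57 0.5  0.9 ] [-2.1  2.2  5.8]
```

Request:
{"fn": "apply_moves", "kwargs": {"commands": [{"tx":0,"ty":0,"tz":0,"wx":0,"wy":0,"wz":0},{"tx":0,"ty":0,"tz":0,"wx":0,"wy":0,"wz":0},{"tx":0,"ty":0,"tz":0,"wx":0,"wy":0,"wz":0},{"tx":0,"ty":0,"tz":2,"wx":0,"wy":0,"wz":0},{"tx":0,"ty":0,"tz":4,"wx":0,"wy":0,"wz":0}], "gripper": -0.1}}

```text
t: 11.3
eef_pos: [0.6312, -0.2072, 0.1245]
eef_rot: [2.791, -1.439, -0.01]
contact_force: [-0.3, 0.0, 1.0]
grip_width: 0.0494
grasp_force: 0.0
```

Request:
{"fn": "apply_moves", "kwargs": {"commands": [{"tx":-0.94,"ty":0.44,"tz":0,"wx":0,"wy":0,"wz":0.14},{"tx":-0.94,"ty":0.44,"tz":0,"wx":0,"wy":0,"wz":0.14},{"tx":-0.94,"ty":0.44,"tz":0,"wx":0,"wy":0,"wz":0.14},{"tx":-0.94,"ty":0.44,"tz":0,"wx":0,"wy":0,"wz":0.14},{"tx":-0.94,"ty":0.44,"tz":0,"wx":0,"wy":0,"wz":0.14},{"tx":-0.94,"ty":0.44,"tz":0,"wx":0,"wy":0,"wz":0.14},{"tx":-0.94,"ty":0.44,"tz":0,"wx":0,"wy":0,"wz":0.14},{"tx":-0.94,"ty":0.44,"tz":0,"wx":0,"wy":0,"wz":0.14}]}}

```text
t: 12.1
eef_pos: [0.5579, -0.1726, 0.1271]
eef_rot: [3.13, 0.272, 0.0]
contact_force: [-0.0, -0.1, 0.9]
grip_width: 0.0505
grasp_force: 0.0
```

Request:
{"fn": "apply_moves", "kwargs": {"commands": [{"tx":-0.94,"ty":0.44,"tz":0,"wx":0,"wy":0,"wz":0.14},{"tx":-0.94,"ty":0.44,"tz":0,"wx":0,"wy":0,"wz":0.14},{"tx":-0.94,"ty":0.44,"tz":0,"wx":0,"wy":0,"wz":0.14},{"tx":-0.94,"ty":0.44,"tz":0,"wx":0,"wy":0,"wz":0.14},{"tx":-0.94,"ty":0.44,"tz":0,"wx":0,"wy":0,"wz":0.14},{"tx":-0.94,"ty":0.44,"tz":0,"wx":0,"wy":0,"wz":0.14},{"tx":-0.94,"ty":0.44,"tz":0,"wx":0,"wy":0,"wz":0.14},{"tx":-0.94,"ty":0.44,"tz":0,"wx":0,"wy":0,"wz":0.14},{"tx":0,"ty":0,"tz":0,"wx":0,"wy":0,"wz":0.04},{"tx":0,"ty":0,"tz":0,"wx":0,"wy":0,"wz":0}]}}

```text
t: 13.1
eef_pos: [0.483, -0.1374, 0.1273]
eef_rot: [2.474, 1.936, 0.0]
contact_force: [0.2, -0.8, 0.1]
grip_width: 0.0504
grasp_force: 0.0
```

Request:
{"fn": "apply_moves", "kwargs": {"commands": [{"tx":0,"ty":0,"tz":0,"wx":0,"wy":0,"wz":0},{"tx":0,"ty":0,"tz":0,"wx":0,"wy":0,"wz":0}]}}

```text
t: 13.3
eef_pos: [0.4834, -0.1376, 0.1272]
eef_rot: [2.475, 1.934, 0.0]
contact_force: [0.0, 0.5, 0.1]
grip_width: 0.0504
grasp_force: 0.0
```

```bash
python3 st.py
```

```text
13.3 [ 0.4834 -0.1376  0.1272] yaw 76.0 0.0504 [-0.06 -0.11  0.01] [0.  0.5 0.1]
```

Now the descent onto wing b (0.4824, −0.1367).

Request:
{"fn": "apply_moves", "kwargs": {"commands": [{"tx":-0.1,"ty":0.1,"tz":-2,"wx":0,"wy":0,"wz":0},{"tx":0,"ty":0,"tz":-2,"wx":0,"wy":0,"wz":0},{"tx":0,"ty":0,"tz":-2,"wx":0,"wy":0,"wz":0},{"tx":0,"ty":0,"tz":0,"wx":0,"wy":0,"wz":0},{"tx":0,"ty":0,"tz":0,"wx":0,"wy":0,"wz":0}]}}

```text
t: 13.8
eef_pos: [0.4821, -0.1364, 0.0673]
eef_rot: [-2.474, -1.935, 0.001]
contact_force: [0.7, -0.2, 0.4]
grip_width: 0.0502
grasp_force: 0.0
```

Request:
{"fn": "apply_moves", "kwargs": {"commands": [{"tx":0,"ty":0,"tz":0,"wx":0,"wy":0,"wz":0},{"tx":0,"ty":0,"tz":0,"wx":0,"wy":0,"wz":0},{"tx":0,"ty":0,"tz":0,"wx":0,"wy":0,"wz":0},{"tx":0,"ty":0,"tz":0,"wx":0,"wy":0,"wz":0},{"tx":0,"ty":0,"tz":0,"wx":0,"wy":0,"wz":0},{"tx":0,"ty":0,"tz":0,"wx":0,"wy":0,"wz":0}], "gripper": 1, "grip_force": 40}}

```text
t: 14.4
eef_pos: [0.4824, -0.1365, 0.0674]
eef_rot: [2.474, 1.936, 0.001]
contact_force: [0.5, 0.1, 1.9]
grip_width: 0.0113
grasp_force: 40.0
```

```bash
python3 st.py
```

```text
14.4 [ 0.4824 -0.1365  0.0674] yaw 76.08 0.0113 [-0.02 -0.12  0.09] [0.5 0.1 1.9]
```

Request:
{"fn": "apply_moves", "kwargs": {"commands": [{"tx":0,"ty":0,"tz":0,"wx":0,"wy":0,"wz":-0.11},{"tx":0,"ty":0,"tz":0,"wx":0,"wy":0,"wz":-0.11},{"tx":0,"ty":0,"tz":0,"wx":0,"wy":0,"wz":-0.11},{"tx":0,"ty":0,"tz":0,"wx":0,"wy":0,"wz":-0.11},{"tx":0,"ty":0,"tz":0,"wx":0,"wy":0,"wz":-0.11},{"tx":0,"ty":0,"tz":0,"wx":0,"wy":0,"wz":-0.11},{"tx":0,"ty":0,"tz":0,"wx":0,"wy":0,"wz":-0.11},{"tx":0,"ty":0,"tz":0,"wx":0,"wy":0,"wz":-0.11},{"tx":0,"ty":0,"tz":0,"wx":0,"wy":0,"wz":-0.11},{"tx":0,"ty":0,"tz":0,"wx":0,"wy":0,"wz":-0.11}]}}

```text
t: 15.4
eef_pos: [0.4818, -0.1359, 0.0674]
eef_rot: [-3.121, -0.35, 0.001]
contact_force: [-0.9, 3.3, 6.8]
grip_width: 0.0116
grasp_force: 40.0
```

Request:
{"fn": "apply_moves", "kwargs": {"commands": [{"tx":0,"ty":0,"tz":0,"wx":0,"wy":0,"wz":-0.03},{"tx":0,"ty":0,"tz":0,"wx":0,"wy":0,"wz":-0.03},{"tx":0,"ty":0,"tz":0,"wx":0,"wy":0,"wz":-0.03},{"tx":0,"ty":0,"tz":0,"wx":0,"wy":0,"wz":-0.03},{"tx":0,"ty":0,"tz":0,"wx":0,"wy":0,"wz":0},{"tx":0,"ty":0,"tz":0,"wx":0,"wy":0,"wz":0}]}}

```text
t: 16.0
eef_pos: [0.4818, -0.1359, 0.0674]
eef_rot: [-3.136, -0.172, 0.001]
contact_force: [-0.7, 4.2, 6.2]
grip_width: 0.0123
grasp_force: 41.6
```

```bash
python3 st.py
```

```text
16.0 [ 0.4818 -0.1359  0.0674] yaw 6.26 0.0123 [0.74 0.23 0.88] [-0.7  4.2  6.2]
```

Torque is 0.88 N m, so wing b is at its stop. Next is wing a.

Request:
{"fn": "apply_moves", "kwargs": {"commands": [{"tx":0,"ty":0,"tz":0,"wx":0,"wy":0,"wz":0},{"tx":0,"ty":0,"tz":0,"wx":0,"wy":0,"wz":0},{"tx":0,"ty":0,"tz":0,"wx":0,"wy":0,"wz":0},{"tx":0,"ty":0,"tz":2,"wx":0,"wy":0,"wz":0},{"tx":0,"ty":0,"tz":4,"wx":0,"wy":0,"wz":0}], "gripper": -0.1}}

```text
t: 16.5
eef_pos: [0.48, -0.1359, 0.1255]
eef_rot: [-3.135, -0.169, 0.008]
contact_force: [0.9, -0.2, -0.5]
grip_width: 0.0496
grasp_force: 0.0
```

Request:
{"fn": "apply_moves", "kwargs": {"commands": [{"tx":0.76,"ty":0.52,"tz":0,"wx":0,"wy":0,"wz":0.139},{"tx":0.76,"ty":0.52,"tz":0,"wx":0,"wy":0,"wz":0.139},{"tx":0.76,"ty":0.52,"tz":0,"wx":0,"wy":0,"wz":0.139},{"tx":0.76,"ty":0.52,"tz":0,"wx":0,"wy":0,"wz":0.139},{"tx":0.76,"ty":0.52,"tz":0,"wx":0,"wy":0,"wz":0.139},{"tx":0.76,"ty":0.52,"tz":0,"wx":0,"wy":0,"wz":0.139},{"tx":0.76,"ty":0.52,"tz":0,"wx":0,"wy":0,"wz":0.139},{"tx":0.76,"ty":0.52,"tz":0,"wx":0,"wy":0,"wz":0.139},{"tx":0.76,"ty":0.52,"tz":0,"wx":0,"wy":0,"wz":0.139}]}}

```text
t: 17.4
eef_pos: [0.5507, -0.0895, 0.127]
eef_rot: [-2.438, -1.981, 0.0]
contact_force: [-0.1, 0.0, -0.0]
grip_width: 0.0501
grasp_force: 0.0
```

Request:
{"fn": "apply_moves", "kwargs": {"commands": [{"tx":0.76,"ty":0.52,"tz":0,"wx":0,"wy":0,"wz":0.139},{"tx":0.76,"ty":0.52,"tz":0,"wx":0,"wy":0,"wz":0.139},{"tx":0.76,"ty":0.52,"tz":0,"wx":0,"wy":0,"wz":0.139},{"tx":0.76,"ty":0.52,"tz":0,"wx":0,"wy":0,"wz":0.139},{"tx":0.76,"ty":0.52,"tz":0,"wx":0,"wy":0,"wz":0.139},{"tx":0.76,"ty":0.52,"tz":0,"wx":0,"wy":0,"wz":0.139},{"tx":0.76,"ty":0.52,"tz":0,"wx":0,"wy":0,"wz":0.139},{"tx":0.76,"ty":0.52,"tz":0,"wx":0,"wy":0,"wz":0.139},{"tx":0.76,"ty":0.52,"tz":0,"wx":0,"wy":0,"wz":0.139}]}}

```text
t: 18.3
eef_pos: [0.6191, -0.0427, 0.127]
eef_rot: [-0.817, -3.033, 0.0]
contact_force: [-0.3, -0.2, -0.3]
grip_width: 0.0506
grasp_force: 0.0
```

Request:
{"fn": "apply_moves", "kwargs": {"commands": [{"tx":0,"ty":0,"tz":0,"wx":0,"wy":0,"wz":0},{"tx":0,"ty":0,"tz":0,"wx":0,"wy":0,"wz":0},{"tx":0,"ty":0,"tz":0,"wx":0,"wy":0,"wz":0}]}}

```text
t: 18.6
eef_pos: [0.6184, -0.0431, 0.127]
eef_rot: [-0.83, -3.029, 0.0]
contact_force: [0.6, 0.9, 0.3]
grip_width: 0.0506
grasp_force: 0.0
```

```bash
python3 st.py
```

```text
18.6 [ 0.6184 -0.0431  0.127 ] yaw 149.34 0.0506 [-0.04 -0.13  0.03] [0.6 0.9 0.3]
```

Request:
{"fn": "apply_moves", "kwargs": {"commands": [{"tx":0.1,"ty":0.1,"tz":-2,"wx":0,"wy":0,"wz":0},{"tx":0,"ty":0,"tz":-2,"wx":0,"wy":0,"wz":0},{"tx":0,"ty":0,"tz":-2,"wx":0,"wy":0,"wz":0},{"tx":0,"ty":0,"tz":0,"wx":0,"wy":0,"wz":0},{"tx":0,"ty":0,"tz":0,"wx":0,"wy":0,"wz":0}]}}

```text
t: 19.1
eef_pos: [0.6195, -0.042, 0.0673]
eef_rot: [-0.827, -3.03, 0.0]
contact_force: [0.0, 0.1, 0.1]
grip_width: 0.0506
grasp_force: 0.0
```

Request:
{"fn": "apply_moves", "kwargs": {"commands": [{"tx":0,"ty":0,"tz":0,"wx":0,"wy":0,"wz":0},{"tx":0,"ty":0,"tz":0,"wx":0,"wy":0,"wz":0},{"tx":0,"ty":0,"tz":0,"wx":0,"wy":0,"wz":0},{"tx":0,"ty":0,"tz":0,"wx":0,"wy":0,"wz":0},{"tx":0,"ty":0,"tz":0,"wx":0,"wy":0,"wz":0},{"tx":0,"ty":0,"tz":0,"wx":0,"wy":0,"wz":0}], "gripper": 1, "grip_force": 40}}

```text
t: 19.7
eef_pos: [0.6201, -0.0416, 0.0675]
eef_rot: [0.825, 3.031, 0.0]
contact_force: [-0.3, 0.5, 2.0]
grip_width: 0.0115
grasp_force: 40.0
```

```bash
python3 st.py
```

```text
19.7 [ 0.6201 -0.0416  0.0675] yaw 149.53 0.0115 [ 0.24 -0.14  0.06] [-0.3  0.5  2. ]
```

Request:
{"fn": "apply_moves", "kwargs": {"commands": [{"tx":0,"ty":0,"tz":0,"wx":0,"wy":0,"wz":-0.13},{"tx":0,"ty":0,"tz":0,"wx":0,"wy":0,"wz":-0.13},{"tx":0,"ty":0,"tz":0,"wx":0,"wy":0,"wz":-0.13},{"tx":0,"ty":0,"tz":0,"wx":0,"wy":0,"wz":-0.13},{"tx":0,"ty":0,"tz":0,"wx":0,"wy":0,"wz":-0.13},{"tx":0,"ty":0,"tz":0,"wx":0,"wy":0,"wz":-0.13},{"tx":0,"ty":0,"tz":0,"wx":0,"wy":0,"wz":-0.13},{"tx":0,"ty":0,"tz":0,"wx":0,"wy":0,"wz":-0.13},{"tx":0,"ty":0,"tz":0,"wx":0,"wy":0,"wz":-0.13},{"tx":0,"ty":0,"tz":0,"wx":0,"wy":0,"wz":-0.13}]}}

```text
t: 20.7
eef_pos: [0.6196, -0.0419, 0.0675]
eef_rot: [-2.496, -1.907, 0.001]
contact_force: [-2.7, -0.5, 4.9]
grip_width: 0.0115
grasp_force: 40.0
```

Request:
{"fn": "apply_moves", "kwargs": {"commands": [{"tx":0,"ty":0,"tz":0,"wx":0,"wy":0,"wz":-0.03},{"tx":0,"ty":0,"tz":0,"wx":0,"wy":0,"wz":-0.03},{"tx":0,"ty":0,"tz":0,"wx":0,"wy":0,"wz":-0.03},{"tx":0,"ty":0,"tz":0,"wx":0,"wy":0,"wz":-0.03},{"tx":0,"ty":0,"tz":0,"wx":0,"wy":0,"wz":-0.03},{"tx":0,"ty":0,"tz":0,"wx":0,"wy":0,"wz":0},{"tx":0,"ty":0,"tz":0,"wx":0,"wy":0,"wz":0}]}}

```text
t: 21.4
eef_pos: [0.6195, -0.0418, 0.0674]
eef_rot: [2.624, 1.727, -0.002]
contact_force: [-3.7, 1.4, 5.0]
grip_width: 0.0121
grasp_force: 41.3
```

```bash
python3 st.py
```

```text
21.4 [ 0.6195 -0.0418  0.0674] yaw 66.71 0.0121 [-0.06  0.42  0.78] [-3.7  1.4  5. ]
```

Wing a is also at its stop at 0.78 N m. I'll release it, back off to the viewing pose and check.

Request:
{"fn": "apply_moves", "kwargs": {"commands": [{"tx":0,"ty":0,"tz":0,"wx":0,"wy":0,"wz":0},{"tx":0,"ty":0,"tz":0,"wx":0,"wy":0,"wz":0},{"tx":0,"ty":0,"tz":0,"wx":0,"wy":0,"wz":0},{"tx":0,"ty":0,"tz":2,"wx":0,"wy":0,"wz":0},{"tx":0,"ty":0,"tz":4,"wx":0,"wy":0,"wz":0}], "gripper": -0.1}}

```text
t: 21.9
eef_pos: [0.6176, -0.0417, 0.1248]
eef_rot: [-2.624, -1.72, 0.007]
contact_force: [0.6, 0.4, 0.3]
grip_width: 0.0496
grasp_force: 0.0
```

Request:
{"fn": "apply_moves", "kwargs": {"commands": [{"tx":-1.3,"ty":-1.25,"tz":2,"wx":0,"wy":0,"wz":-0.116},{"tx":-1.3,"ty":-1.25,"tz":2,"wx":0,"wy":0,"wz":-0.116},{"tx":-1.3,"ty":-1.25,"tz":2,"wx":0,"wy":0,"wz":-0.116},{"tx":-1.3,"ty":-1.25,"tz":2,"wx":0,"wy":0,"wz":-0.116},{"tx":-1.3,"ty":-1.25,"tz":2,"wx":0,"wy":0,"wz":-0.116},{"tx":-1.3,"ty":-1.25,"tz":2,"wx":0,"wy":0,"wz":-0.116},{"tx":-1.3,"ty":-1.25,"tz":2,"wx":0,"wy":0,"wz":-0.116},{"tx":-1.3,"ty":-1.25,"tz":2,"wx":0,"wy":0,"wz":-0.116},{"tx":0,"ty":0,"tz":0,"wx":0,"wy":0,"wz":0},{"tx":0,"ty":0,"tz":0,"wx":0,"wy":0,"wz":0}], "gripper": -1}}

```text
t: 22.9
eef_pos: [0.5161, -0.1418, 0.2871]
eef_rot: [3.12, 0.366, 0.002]
contact_force: [-0.4, -0.1, -0.2]
grip_width: 0.092
grasp_force: 0.0
```

Request:
{"fn": "apply_moves", "kwargs": {"commands": [{"tx":0,"ty":0,"tz":0,"wx":0,"wy":0,"wz":0},{"tx":0,"ty":0,"tz":0,"wx":0,"wy":0,"wz":0}]}}

```text
t: 23.1
eef_pos: [0.5158, -0.1412, 0.286]
eef_rot: [-3.119, -0.366, 0.002]
contact_force: [-0.2, 0.1, -0.4]
grip_width: 0.092
grasp_force: 0.0
```

Run:
```python
from meas import *
p=camera_params("wrist");im=read_camera("wrist")[:,:,::-1].copy();cv2.imwrite("pics/w3.png",cv2.resize(im,(800,600)))
S,W,H=measure(im,p)
C=np.mean([S[k] for k in S],0); C=np.array([.5780,-.1288])
for k in S: d=S[k]-C;print(k,np.degrees(np.arctan2(d[1],d[0])).round(1),np.hypot(*d).round(4))
for w in W: print('wing',w[0].round(4),w[1].round(1),w[2])
```

```text
gold -26.1 0.0495
green -85.9 0.0499
blue 94.4 0.0494
violet 154.7 0.0494
wing [ 0.6232 -0.0299] 73.3 [15.3 10.3]
wing [ 0.6154 -0.0533] 70.7 [17.7 10.7]
wing [ 0.6417 -0.2188] 125.4 [11.8 16.6]
wing [ 0.6251 -0.1998] 138.6 [11.  18.3]
wing [ 0.4933 -0.1345] 13.0 [18.3  9.5]
wing [ 0.468  -0.1396] 16.1 [15.1 10.9]
```

View pics/w3.png

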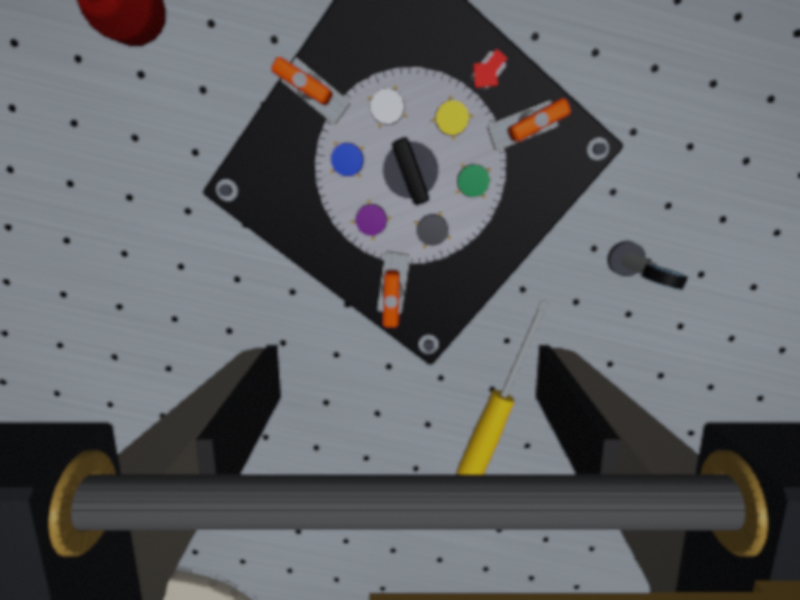

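The picture shows gold at (452,117), at the pointer. All six samples are seated, and the bystanders have not moved. The three wings lie about 7° from radial, which matches 1.45 rad at the stop.

```bash
python3 -c "
from rig import *
print(finish_job())"
```

```text
the job is handed in; nothing more can be done
None
```

The job is handed in at about 23 s: the gold sample stands at the pointer, all three clamp knobs are at their stops, all six samples are seated, and the blower, screwdriver and lens post were left alone.

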